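Close a split housing on its dowels and hold it pressed while it bonds

ROBOT

A 6-joint arm with a two-finger parallel gripper is mounted at the origin on the work surface. World frame = base frame: x ahead of the robot, y to its left, z up, the work surface at z = 0. Lengths are in m, angles in rad, forces in N, time in s.
With the tool pointing down it reaches from about 0.225 to 0.875 m from the base axis. Payload 3.4 kg.
Tool frame: the origin (TCP) lies on the mounting face of the last link; the fingertips stand 173 mm ahead of it and the grasp point (between the pads) lies 155 mm ahead of it; x points along the fingers, y is the direction in which the jaws open and shut, and the axes are right-handed (so a half turn about x gives the same grasp; the last joint's range is limited). The gripper opens to 85 mm and grips with 20 to 120 N. Pads are 22 mm wide; open, the fingers measure 114 mm over their backs; the gripper's body (76 mm by 85 mm) begins 54 mm behind the grasp point. The pads swing forward as they close: fully open they stand 13 mm farther back than shut.
Start: joints at [-0.121, 0.276, 1.505, -0, 1.361, -0.121], TCP at [0.575, -0, 0.405] pointing down, gripper open.
Joint ranges: [-2.89, 2.89], [-0.75, 2.08], [0.22, 2.7], [-1.18, 4.32], [0.11, 2.71], [-2.7, 2.7]. Speed limits (rad/s): [2.57, 2.57, 3.14, 3.14, 3.14, 3.14].

INTERFACE

Orientations are given as a unit quaternion [w, x, y, z].
In Python, from rig import manip gives the robot as it stands.
- The arm moves only by the tool arm_command, never from a script. Its argument "targets" is a list of rows, each an object with "dp": the shift along the tool's x, y, z in m, a list of three; "turn": the turn, a rotation vector about the tool's x, y, z in degrees, a list of three; "grip": the opening, from -1 (shut) to 1 (fully open). In form: [{"dp": [tx, ty, tz], "turn": [wx, wy, wz], "grip": grip}, ...]. A call has 1 to 8 rows; each row shifts and turns the commanded pose from where the row before left it, along the tool's axes as they then stand; what a row does not reach is not made up. A row lasts 1/10 s, in which the tool goes at most 50 mm and 8.59 degrees, less where a joint would pass 70% of its speed; a pose out of reach is approached as far as the arm can. A call with a gripper value outside its range is refused whole. The fingers move at their own pace and stop on an object; "grip_force" is the grip in N (left out, the last holds). Time passes only in rows, so rows that do not move let the fingers close. It gives the time, the measured TCP pose, the force and the opening at its end, in the units of the state.
- manip.get_state(): the state, without advancing time (a new reading comes with each control period).
- manip.get_image(name): name is "scene" or "side" or "wrist"; returns the picture (384x512x3 uint8, red, green, blue); there is no depth.
- manip.calibration(name): a dict with "fx", "fy", "cx", "cy" (pixels), "R" (3x3) and "t" (3): a world point X has camera coordinates R X + t. Camera axes: x right, y down, z forward; pixel columns grow to the right and rows downward; lengths in m; the calibration is good to about 2 mm. A picture is of the moment at which its call begins: read the wrist's pose just before it. calibration takes no time and is no camera call; for the wrist camera it gives the pose at the moment of the call.
- manip.sign_off(): hands the job in, once; it reports no verdict.
The state is a dict: "clock": time; "qpos": joint angles; "qd": joint speeds; "effort": joint torques, N m; "position": TCP position; "ee_rot": TCP orientation; "contact_force": force on the tool from outside, world axes, zero at the start; "moment": the same for the moment, N m; "width": finger opening in m.
Only numpy, scipy, OpenCV 4.12 (cv2) and the standard library are available. Lean on these libraries where they do the work, as an engineer would, in place of code of your own. Each camera call takes 0.05 s, during which the arm holds its last target.

TASK

At the marking bench, start the bonding timer by pushing its start button fully down and letting it come back up. Then pick up the loose cover half, set it on the two dowels of the lower housing half (large hole on large dowel) so that it sits flush, and press the pair down until the sprung nest is at the bottom of its travel. Finish while still holding the closed housing pressed down there: do not let go. Leave the other things on the bench where they are.

Things in the scene. Friction and masses are not known exactly. Their poses are not given: they have to be found in the camera images.
- cover: Loose white plastic cover half, lying nose up. Flange 96 (x) x 56 (y) x 12 mm; through holes on its x axis: large (13.8 mm) at x = +36 mm, small (8.8 mm) at -36 mm; a lip 24 mm wide juts 8 mm from the large-hole end. In the middle a nose to hold it by, 40 (x) x 30 (y) mm, from 12 to 40 mm above the underside. About 0.1 kg. Origin: centre of the underside, z up, x to the large hole.
- fixture: Aluminium fixture fixed to the bench: base 150 x 100 x 20 mm, over it a sprung nest plate 144 x 76 mm, top at 38 mm, with the white lower housing half clamped on: 96 (x) x 56 (y) mm, rim 54 mm above the bench while the nest is up, a 24 mm wide lip jutting 8 mm at the large-dowel end. Origin: centre of the base's underside, on the bench; x towards the large dowel.
- dowel_big (a point): Centre of the large steel dowel at its root, level with the rim of the lower half. The dowel is 12 mm thick and stands 14.5 mm above the rim; straight for 8 mm, then tapering. It moves down with the nest. Axes as the fixture's.
- dowel_small (a point): The same for the small steel dowel, 7 mm thick, 72 mm from the large one.
- cover_big (a point): Centre of the cover's large hole, at the underside. When the cover is seated this point coincides with dowel_big.
- cover_small (a point): Centre of the cover's small hole, at the underside. When the cover is seated this point coincides with dowel_small.
- nest (a joint): How far the nest is pressed down, m: 0 up (rest), 0.006 at the bottom stop. On springs: it starts to yield at about 4 N of push and reaches the stop at about 11 N.
- start_top (a point): Centre of the top of the timer's start button: a round steel push button, 28 mm wide, pressed straight down, on a grey console 90 x 70 x 34 mm with a small green display. The console is fixed to the bench.
- start (a joint): Travel of the start button, m: 0 up, 0.006 fully down. A spring pushes it back; fully down takes 5 N.
- breaker: Bystander: a finished white plastic module, 70 x 36 mm, 39 mm high, loose. Origin: centre of the underside.
- driver: Bystander: a screwdriver with a black handle, 180 mm long, lying loose. Origin: on its underside.
- bin: Bystander: a blue plastic bin 170 x 110 x 65 mm with white parts in it. Origin: centre of the underside.
Not all that is in view belongs to the job. Of the things like the part that bears start_top, leave any that is yellow; of the rest the smaller one is meant.

How it is judged:
On the way, in this order (a step that is already met when the one before it is completed fails the run):
1. the start button is pushed fully down (value of joint start above 0.0048 m), for 0.05 s.
2. the start button is released and has come back up (value of joint start below 0.0012 m), for 0.05 s.
3. the cover sits on both dowels, flush with the lower half (distance between cover_big and dowel_big below 0.003 m and distance between cover_small and dowel_small below 0.003 m), for 0.2 s.
At the end, for the whole second after the job is handed in: The robot still presses the cover down: each hole centre within 3 mm of its dowel root (flush), nest at least 4.5 of 6 mm down, over 4 N between cover and fixture, over 2 N between robot and cover, all at rest, start button up again (all of step 3 and value of joint nest above 0.0045 m and contact force between cover and fixture above 4 N and contact force between any of the fingers, the arm and cover above 2 N and value of joint start below 0.0012 m and linear speed of cover below 0.02 m/s); the arm keeps its last pose, push and grip.
It fails at once if the finished module, screwdriver or bin is moved more than 20 mm (distance of any of breaker, driver, bin from where it was at the start of the episode above 0.02 m).
It also fails if it takes over 45 s, if anything falls off the work surface, if the arm or the gripper's body presses on something with over 40 N, if the wrist force passes 120 N, or if a joint passes its speed limit or range.

## Working session

There is one attempt and no reset: what is moved stays moved. The work goes in short steps, Python scripts to look and compute and a tool call to move; the robot and the scene stay as the last step left them, time stands still between calls to the robot, and variables do not carry over. Pictures are saved under pics/ and viewed, and the job is handed in when it is done.

Besides the shell and the picture viewer there is one more tool, called after "Request:" as name(argument=value, ...), one argument or row to a line, values as JSON. arm_command: Moves the arm, as the interface text tells. Its arguments: {"type":"object","properties":{"targets":{"type":"array"},"grip_force":{"type":"number"}},"required":["targets"]}

```bash
ls; mkdir -p pics
cat > h.py <<'E'
import numpy as np, cv2, json
from rig import manip
def snap(n,f):
    c=manip.calibration(n); im=manip.get_image(n); cv2.imwrite(f'pics/{f}.png',im[:,:,::-1])
    json.dump({k:np.array(v).tolist() for k,v in c.items()},open(f'pics/{f}.json','w')); return im,c
def load(f):
    c=json.load(open(f'pics/{f}.json')); return cv2.imread(f'pics/{f}.png'),{k:np.array(v) for k,v in c.items()}
def ray(c,u,v):
    R=np.array(c['R']);t=np.array(c['t']); o=-R.T@t
    return o,R.T@np.array([(u-c['cx'])/c['fx'],(v-c['cy'])/c['fy'],1.])
def onz(c,u,v,z):
    o,d=ray(c,u,v); return o+d*(z-o[2])/d[2]
def proj(c,X):
    p=np.array(c['R'])@np.array(X)+np.array(c['t']); return c['fx']*p[0]/p[2]+c['cx'],c['fy']*p[1]/p[2]+c['cy']
def tri(c1,p1,c2,p2):
    o1,d1=ray(c1,*p1);o2,d2=ray(c2,*p2)
    s=np.linalg.lstsq(np.c_[d1,-d2],o2-o1,rcond=None)[0]
    a=o1+d1*s[0];b=o2+d2*s[1]; return (a+b)/2,np.linalg.norm(a-b)
E
python3 - <<'E'
from h import *
for n in('scene','side','wrist'):
    im,c=snap(n,n+'0'); print(n,c)
print(manip.get_state())
E
```

```text
pics
scene {'fx': 380.4498429040936, 'fy': 380.4498429040936, 'cx': 255.19181487946315, 'cy': 186.65600697537258, 'R': array([[ 0.56500784,  0.82482853,  0.02059233],
       [ 0.50285443, -0.32445388, -0.80116609],
       [-0.65414338,  0.46302006, -0.59808767]]), 't': array([-0.32015432, -0.21526712,  1.56267168])}
side {'fx': 427.63344938478014, 'fy': 427.63344938478014, 'cx': 253.1628917706771, 'cy': 187.406547315325, 'R': array([[ 0.84425668, -0.53577161, -0.01339549],
       [-0.38810065, -0.59394089, -0.7047071 ],
       [ 0.36960593,  0.60015248, -0.70937188]]), 't': array([-0.48042298,  0.27255711,  1.28224753])}
wrist {'fx': 333.66093778990904, 'fy': 333.66093778990904, 'cx': 256.22363919053066, 'cy': 188.58030701000905, 'R': array([[ 9.99999404e-01, -7.11224760e-04, -8.28692130e-04],
       [-4.50391386e-04, -9.59901099e-01,  2.80338504e-01],
       [-9.94846172e-04, -2.80337964e-01, -9.59900847e-01]]), 't': array([-0.5749766 , -0.03654421,  0.37870211])}
{'clock': 0.15, 'qpos': array([-1.21013284e-01,  2.76453906e-01,  1.50582529e+00, -2.75683436e-05,
        1.36069947e+00, -1.21003487e-01]), 'qd': array([ 7.35671046e-04, -1.20714707e-03, -4.66880286e-03,  6.97468473e-05,
       -1.91132712e-04,  6.58280447e-04]), 'effort': array([ 9.65923646e-04, -4.17143512e+01, -2.46032345e+01, -1.26433165e-04,
        7.58384820e-03, -3.43765259e-05]), 'position': array([ 5.74852779e-01, -3.14760506e-07,  4.04042666e-01]), 'ee_rot': array([ 0.49961895,  0.49969124,  0.50037879, -0.50031053]), 'contact_force': array([ 0.10252788,  0.05956736, -0.1819665 ]), 'moment': array([-0.0013518 , -0.00042886, -0.00992924]), 'width': 0.08580652011106665}
```

View pics/scene0.png

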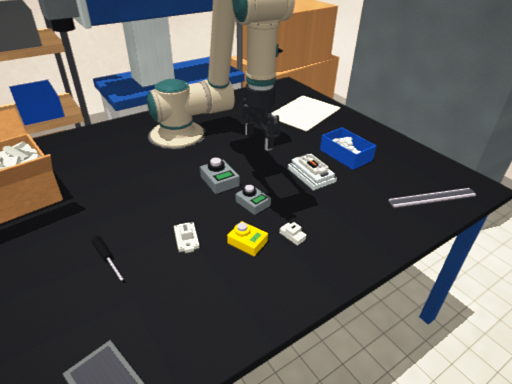

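View pics/side0.png

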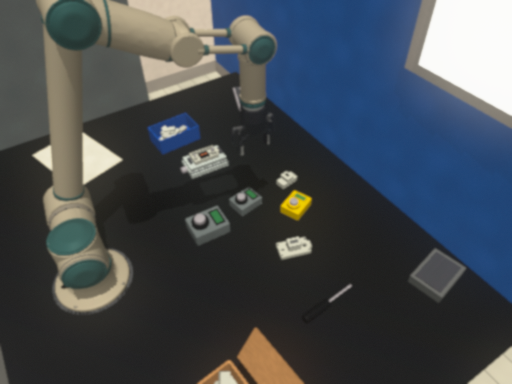

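View pics/wrist0.png

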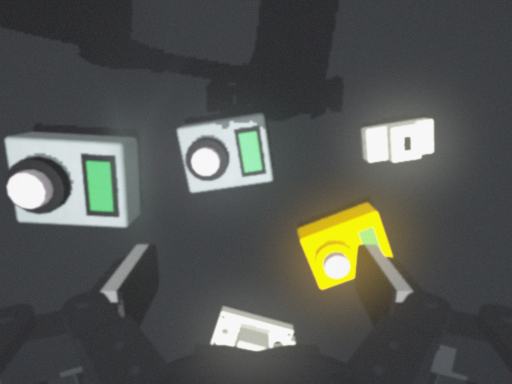

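Run:
```python
from h import *
a=load('scene0')[0];b=load('side0')[0]
cr=lambda im,x,y,w=70,h=52:cv2.resize(im[y-h//2:y+h//2,x-w//2:x+w//2],(400,300),interpolation=cv2.INTER_CUBIC)
cv2.imwrite('pics/c1.png',np.vstack([np.hstack([cr(a,312,170),cr(b,205,162)]),np.hstack([cr(a,186,237),cr(b,294,247)])]))
cv2.imwrite('pics/c2.png',np.hstack([cr(a,235,187,100,75),cr(b,225,215,100,75)]))
```

```text
(no output)
```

View pics/c1.png

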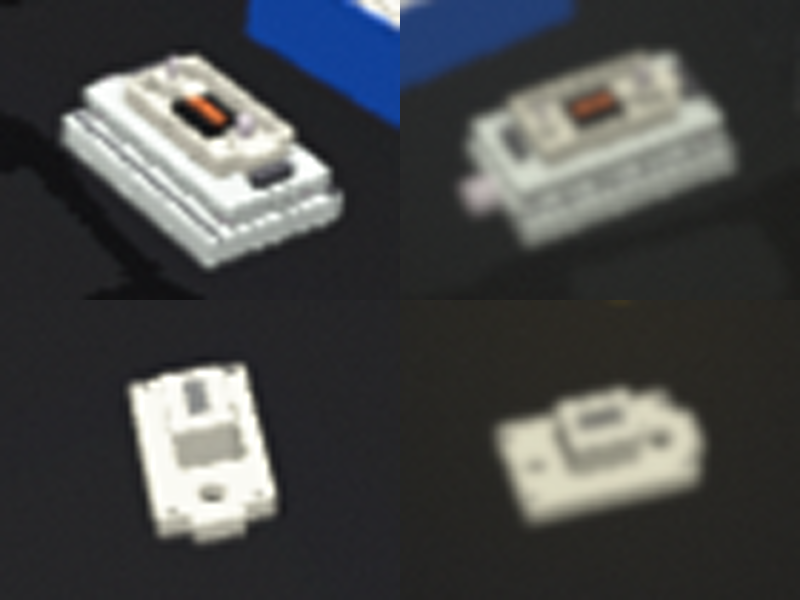

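View pics/c2.png

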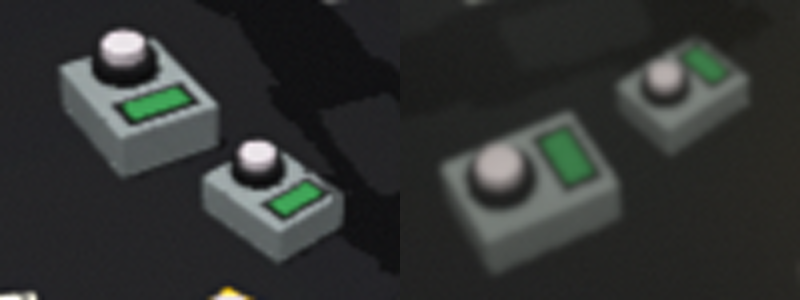

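Run:
```python
from h import *
w,cw=load('wrist0');_,cs=load('scene0');_,cd=load('side0')
p=(249.3,185.8);q=(240.8,196);r=(207,158)
print(tri(cw,r,cs,p),tri(cw,r,cd,q),tri(cs,p,cd,q))
# console corners in wrist on z=.034
for u,v in [(177,128),(264,114),(272,183),(190,193)]: print(onz(cw,u,v,.034))
print('big');
for u,v in [(7,135),(127,138),(129,226),(16,221)]: print(onz(cw,u,v,.045))
print(onz(cs,186,240,.012),onz(cs,312,172,.054),onz(cs,292,233,.03))
w=cv2.resize(w[90:210,150:310],(800,600),interpolation=cv2.INTER_CUBIC);cv2.imwrite('pics/c3.png',w)
```

```text
(array([0.52607441, 0.00747004, 0.0606447 ]), np.float64(0.006004096026370587)) (array([0.52598348, 0.00778614, 0.04929394]), np.float64(0.0012484193026396342)) (array([0.52216974, 0.00458064, 0.05785197]), np.float64(0.005536725567312102))
[0.49531632 0.03512787 0.034     ]
[0.58277268 0.04884612 0.034     ]
[ 0.59161979 -0.02229056  0.034     ]
[ 0.50454396 -0.03327516  0.034     ]
big
[0.33087694 0.02960023 0.045     ]
[0.44815511 0.0265979  0.045     ]
[ 0.44010252 -0.06645916  0.045     ]
[ 0.32139111 -0.06073117  0.045     ]
[ 0.58403497 -0.2458546   0.012     ] [0.56493422 0.22917165 0.054     ] [0.73816712 0.00666709 0.03      ]
```

View pics/c3.png

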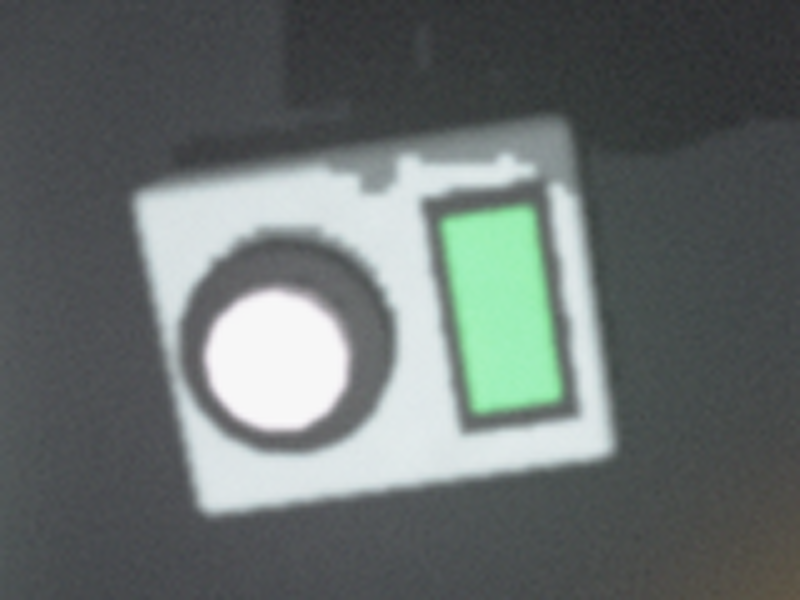

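Run:
```python
from h import *
w,cw=load('wrist0')
for z in(.05,.055,.06):
  p=onz(cw,205.4,162,z); print(z,p,29/cw['fx']*(cw['R']@p+cw['t'])[2])
```

```text
0.05 [0.52488064 0.00360373 0.05      ] 0.028610074198082498
0.055 [0.525661  0.0046411 0.055    ] 0.028167583876633734
0.06 [0.52644136 0.00567847 0.06      ] 0.027725093555184977
```

Request:
arm_command(
  targets=[
    {"dp": [0.03,-0.025,0],"turn": [0,0,0],"grip": -1},
    {"dp": [0.04,-0.026,-0.004],"turn": [0,0,0],"grip": -1},
    {"dp": [0.04,0,0],"turn": [0,0,0],"grip": -1},
    {"dp": [0.04,0,0],"turn": [0,0,0],"grip": -1},
    {"dp": [0,0,0],"turn": [0,0,0],"grip": -1},
    {"dp": [0,0,0],"turn": [0,0,0],"grip": -1},
    {"dp": [0,0,0],"turn": [0,0,0],"grip": -1},
  ],
  grip_force=40,
)

```text
clock: 0.85
position: [0.5253, 0.0038, 0.2567]
ee_rot: [0.501, 0.501, 0.499, -0.499]
contact_force: [-0.3, 0.5, 0.7]
width: 0.0003
```

Run:
```python
from h import *
a,_=snap('scene','s1');b,_=snap('side','d1')
cr=lambda im,x,y,w=80,h=60:cv2.resize(im[y-h//2:y+h//2,x-w//2:x+w//2,::-1],(400,300),interpolation=cv2.INTER_CUBIC)
cv2.imwrite('pics/c4.png',np.hstack([cr(a,250,180),cr(b,242,192)]))
```

```text
(no output)
```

View pics/c4.png

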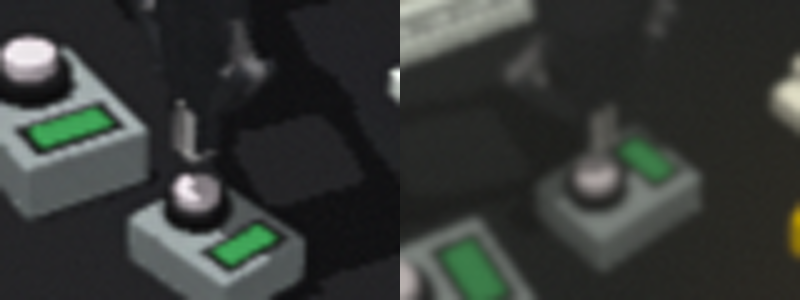

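The shut fingertips stand right over the button of the smaller grey console (scene ~(249,187), side ~(241,196)). The larger grey console and the yellow one are left alone. Going down.

Request:
arm_command(
  targets=[
    {"dp": [0.012,0,0],"turn": [0,0,0],"grip": -1},
    {"dp": [0.008,0,0],"turn": [0,0,0],"grip": -1},
    {"dp": [0.003,0,0],"turn": [0,0,0],"grip": -1},
    {"dp": [0,0,0],"turn": [0,0,0],"grip": -1},
  ],
)

```text
clock: 1.35
position: [0.5237, 0.004, 0.2309]
ee_rot: [0.499, 0.5, 0.501, -0.5]
contact_force: [0.1, 0.2, -0.2]
width: 0.0001
```

Request:
arm_command(
  targets=[
    {"dp": [0.003,0,0],"turn": [0,0,0],"grip": -1},
    {"dp": [0.003,0,0],"turn": [0,0,0],"grip": -1},
    {"dp": [0,0,0],"turn": [0,0,0],"grip": -1},
  ],
)

```text
clock: 1.65
position: [0.5242, 0.004, 0.2258]
ee_rot: [0.5, 0.5, 0.5, -0.5]
contact_force: [-0.8, -0.5, 3.3]
width: 0.0001
```

Request:
arm_command(
  targets=[
    {"dp": [0.002,0,0],"turn": [0,0,0],"grip": -1},
    {"dp": [0.002,0,0],"turn": [0,0,0],"grip": -1},
    {"dp": [0,0,0],"turn": [0,0,0],"grip": -1},
  ],
)

```text
clock: 1.95
position: [0.5241, 0.004, 0.2233]
ee_rot: [0.5, 0.5, 0.5, -0.5]
contact_force: [-3.2, -0.1, 13.6]
width: 0.0001
```

Request:
arm_command(
  targets=[
    {"dp": [-0.01,0,0],"turn": [0,0,0],"grip": -1},
    {"dp": [-0.02,0,0],"turn": [0,0,0],"grip": -1},
    {"dp": [-0.04,0,0],"turn": [0,0,0],"grip": 1},
    {"dp": [-0.045,0,0],"turn": [0,0,0],"grip": 1},
    {"dp": [-0.035,0.01,-0.03],"turn": [0,0,0],"grip": 1},
    {"dp": [-0.03,0.01,-0.035],"turn": [0,0,0],"grip": 1},
    {"dp": [0,0.01,-0.045],"turn": [0,0,0],"grip": 1},
    {"dp": [0,0.01,-0.045],"turn": [0,0,0],"grip": 1},
  ],
)

```text
clock: 2.75
position: [0.5644, 0.1602, 0.4032]
ee_rot: [0.5, 0.501, 0.499, -0.499]
contact_force: [0.4, 0.2, -0.0]
width: 0.0851
```

Request:
arm_command(
  targets=[
    {"dp": [0,0,-0.045],"turn": [0,0,0],"grip": 1},
    {"dp": [0,0,-0.04],"turn": [0,0,0],"grip": 1},
    {"dp": [0,0,0],"turn": [0,0,0],"grip": 1},
    {"dp": [0,0,0],"turn": [0,0,0],"grip": 1},
  ],
)

```text
clock: 3.15
position: [0.5637, 0.2448, 0.401]
ee_rot: [0.501, 0.499, 0.501, -0.5]
contact_force: [-0.1, -0.5, -0.0]
width: 0.0856
```

Run:
```python
from h import *
snap('wrist','w1');snap('scene','s2');snap('side','d2');print(manip.get_state()['position'])
```

```text
[0.5640345  0.24288358 0.40154315]
```

View pics/w1.png

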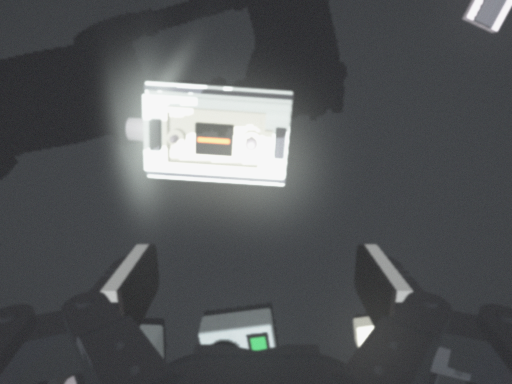

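Run:
```python
from h import *
w,c=load('w1')
x=cv2.resize(w[70:200,115:305],None,fx=4,fy=4,interpolation=cv2.INTER_CUBIC).astype(float)
x=255*(x/255)**2.5
cv2.imwrite('pics/c5.png',x)
for u,v in [(177,135),(251,143)]: print(onz(c,u,v,.0685), onz(c,u,v,.054))
s,cs=load('scene0')
for u,v in [(348,130),(321,137),(355,165),(374,152)]:print('bin',onz(cs,u,v,.065))
s,cs=load('s2');d,_=load('d2')
cr=lambda im,x,y,w=70,h=52:cv2.resize(im[y-h//2:y+h//2,x-w//2:x+w//2],(400,300),interpolation=cv2.INTER_CUBIC)
cv2.imwrite('pics/c6.png',np.hstack([cr(s,312,170),cr(d,205,162)]))
```

```text
[0.4928378  0.27705371 0.0685    ] [0.48941249 0.27520957 0.054     ]
[0.55943742 0.26993746 0.0685    ] [0.55921177 0.26775143 0.054     ]
bin [0.43315178 0.52913816 0.065     ]
bin [0.417888   0.40148333 0.065     ]
bin [0.6237374 0.3683988 0.065    ]
bin [0.60105325 0.48849326 0.065     ][ WARN:0@0.655] global loadsave.cpp:1063 imwrite_ Unsupported depth image for selected encoder is fallbacked to CV_8U.
```

View pics/c5.png

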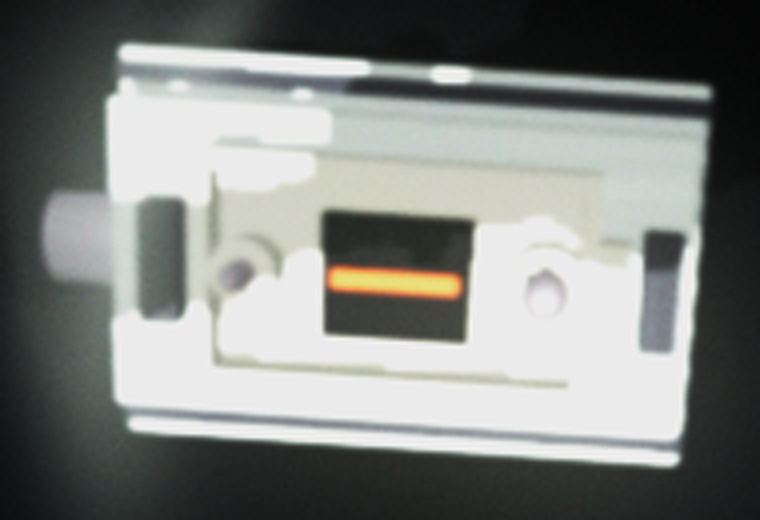

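View pics/c6.png

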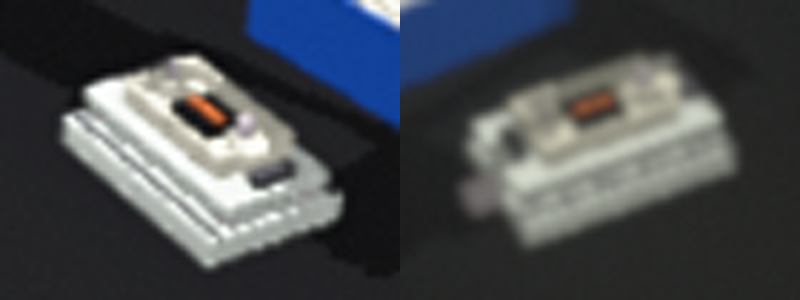

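Request:
arm_command(
  targets=[
    {"dp": [0.035,-0.02,-0.02],"turn": [0,0,0],"grip": 1},
    {"dp": [0.035,-0.018,-0.02],"turn": [0,0,0],"grip": 1},
    {"dp": [0.03,0,-0.01],"turn": [0,0,0],"grip": 1},
    {"dp": [0,0,0],"turn": [0,0,0],"grip": 1},
    {"dp": [0,0,0],"turn": [0,0,0],"grip": 1},
  ],
)

```text
clock: 3.8
position: [0.5266, 0.293, 0.3021]
ee_rot: [-0.5, -0.5, -0.5, 0.5]
contact_force: [0.3, -0.1, 0.5]
width: 0.0852
```

Run:
```python
from h import *
w,_=snap('wrist','w2');print(manip.get_state()['position'])
x=(255*(w[:,:,::-1]/255.)**2.5).astype(np.uint8)
cv2.imwrite('pics/c7.png',cv2.resize(x[60:330,80:440],(800,600),interpolation=cv2.INTER_CUBIC))
```

```text
[0.52718469 0.29308234 0.30320998]
```

View pics/c7.png

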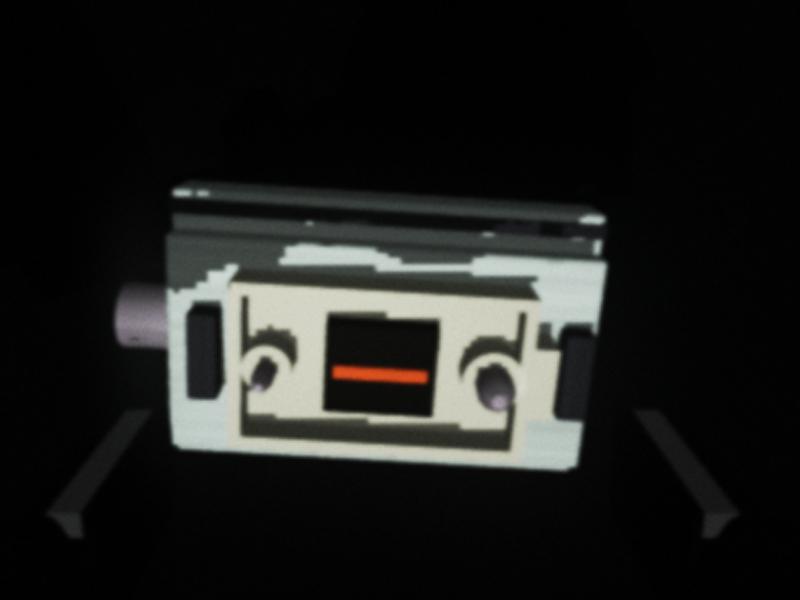

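Run:
```python
from h import *
w,_=load('w2')
x=(255*(w/255.)**2.2).astype(np.uint8)
cv2.imwrite('pics/c8.png',np.hstack([cv2.resize(x[180:270,175:235],(400,600),interpolation=cv2.INTER_CUBIC),cv2.resize(x[185:275,275:335],(400,600),interpolation=cv2.INTER_CUBIC)]))
```

```text
(no output)
```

View pics/c8.png

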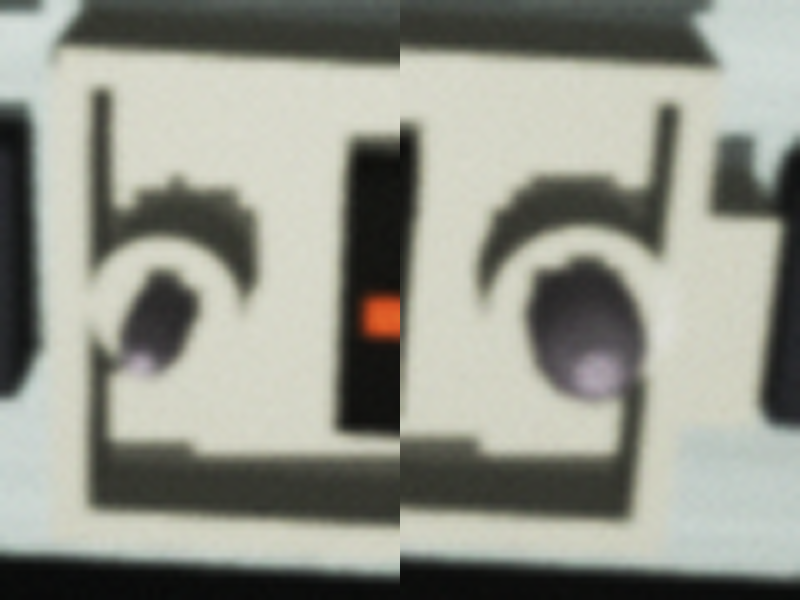

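Run:
```python
from h import *
_,c=load('w2'); print(-c['R'].T@c['t'])
s,b=onz(c,201.1,224.7,.054),onz(c,302.1,231.8,.054);print(s,b,np.linalg.norm(s-b),np.degrees(np.arctan2(*(b-s)[1::-1])))
st,bt=onz(c,175+137/6.667,180+362/6.667,.0685),onz(c,275+197/6.667,185+377/6.667,.0685);print('tips',st,bt,np.linalg.norm(st-bt),np.degrees(np.arctan2(*(bt-st)[1::-1])))
k=np.array([onz(c,*p,.054) for p in[(183.7,187.5),(322.7,195.2),(315.2,269.3),(183.3,261)]]);print(k,k.mean(0),[np.linalg.norm(k[i]-k[i-1]) for i in range(4)])
_,c=load('w1')
s,b=onz(c,115+237/4,70+272/4,.0685),onz(c,115+545/4,70+297/4,.0685);print('w1 tips',s,b)
```

```text
[0.52729981 0.36362881 0.27144043]
[0.48872842 0.2736057  0.054     ] [0.55975898 0.26806075 0.054     ] 0.071246666909243 -4.46370586706089
tips [0.48730855 0.27279898 0.0685    ] [0.55948213 0.2674107  0.0685    ] 0.07237443278778578 -4.269621560438882
[[0.47823548 0.3007816  0.054     ]
 [0.57283337 0.2951169  0.054     ]
 [0.57043531 0.23834449 0.054     ]
 [0.47446282 0.24531352 0.054     ]] [0.52399175 0.26988913 0.054     ] [np.float64(0.055596228084665245), np.float64(0.09476733889678438), np.float64(0.056823037637653555), np.float64(0.09622518078682916)]
w1 tips [0.49017961 0.27435489 0.0685    ] [0.55966093 0.26880141 0.0685    ]
```

Request:
arm_command(
  targets=[
    {"dp": [-0.04,0,0.025],"turn": [0,0,0],"grip": 1},
    {"dp": [-0.02,0.005,0.045],"turn": [0,0,0],"grip": 1},
    {"dp": [0,0.01,0.048],"turn": [0,0,0],"grip": 1},
    {"dp": [0,0.01,0.048],"turn": [0,0,0],"grip": 1},
    {"dp": [0,0.01,0.048],"turn": [0,0,0],"grip": 1},
    {"dp": [0,0.01,0.048],"turn": [0,0,0],"grip": 1},
    {"dp": [0,0.01,0.048],"turn": [0,0,0],"grip": 1},
    {"dp": [0,0,0.048],"turn": [0,0,0],"grip": 1},
  ],
)

```text
clock: 4.65
position: [0.5822, -0.0676, 0.3646]
ee_rot: [0.502, 0.502, 0.498, -0.499]
contact_force: [0.5, 0.2, -0.7]
width: 0.0854
```

Request:
arm_command(
  targets=[
    {"dp": [0.015,0,0.045],"turn": [0,0,0],"grip": 1},
    {"dp": [0.02,0,0.045],"turn": [0,0,0],"grip": 1},
    {"dp": [0.02,0,0.04],"turn": [0,0,0],"grip": 1},
    {"dp": [0,0,0],"turn": [0,0,0],"grip": 1},
    {"dp": [0,0,0],"turn": [0,0,0],"grip": 1},
  ],
)

```text
clock: 5.15
position: [0.5809, -0.1962, 0.3081]
ee_rot: [0.5, 0.501, 0.498, -0.501]
contact_force: [0.2, -0.1, 0.2]
width: 0.0852
```

Run:
```python
from h import *
w,_=snap('wrist','w3');print(manip.get_state()['position'])
x=(255*(w[:,:,::-1]/255.)**2.2).astype(np.uint8)
cv2.imwrite('pics/c9.png',cv2.resize(x[60:330,80:440],(800,600),interpolation=cv2.INTER_CUBIC))
```

```text
[ 0.58115493 -0.19495343  0.30851173]
```

View pics/c9.png

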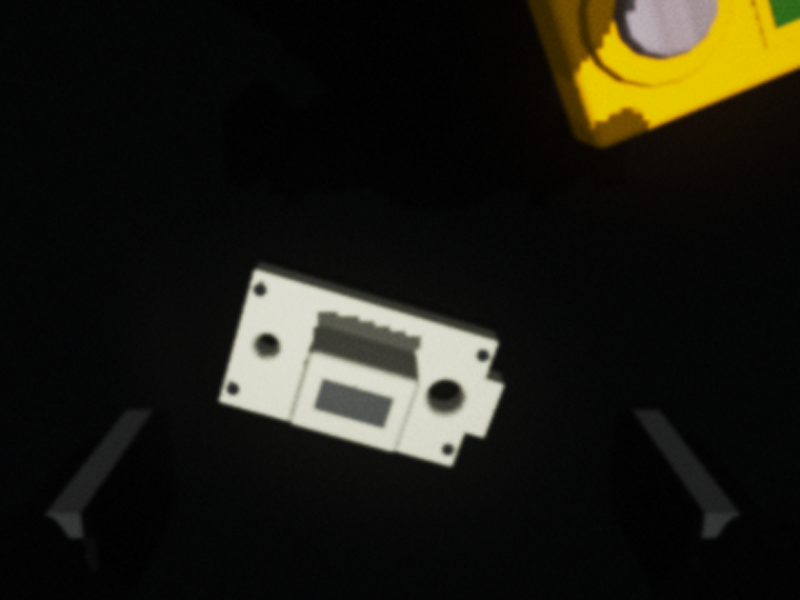

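Run:
```python
from h import *
from scipy.spatial.transform import Rotation as Ro
_,c=load('w3'); f=lambda u,v,z:onz(c,80+.45*u,60+.45*v,z)
s,b=f(267,345.,.012),f(445,396,.012);print(s,b,(s+b)/2,np.linalg.norm(s-b),np.degrees(np.arctan2(*(b-s)[1::-1])))
k=np.array([f(*p,.012) for p in[(256,270),(497,342),(453,466),(220,402)]]);print(k.mean(0),[np.linalg.norm(k[i]-k[i-1]) for i in range(4)],[np.degrees(np.arctan2(*(k[i]-k[j])[1::-1])) for i,j in((1,0),(2,3))])
k=np.array([f(*p,.040) for p in[(312,351),(417,381),(397,452),(292,423)]]);print('nose',k.mean(0),[np.linalg.norm(k[i]-k[i-1]) for i in range(4)])
st=manip.get_state();q=st['ee_rot'];print(st['position'],Ro.from_quat(np.r_[q[1:],q[0]]).as_matrix().round(4))
```

```text
[ 0.53458871 -0.22660299  0.012     ] [ 0.60289028 -0.24820449  0.012     ] [ 0.5687395  -0.23740374  0.012     ] 0.07163608257707267 -17.55042228414897
[ 0.56900754 -0.23798013  0.012     ] [np.float64(0.05597222058444522), np.float64(0.09485542990760044), np.float64(0.055302266850291555), np.float64(0.09594352085412898)] [np.float64(-17.75308891434435), np.float64(-17.346249227942597)]
nose [ 0.56911751 -0.23750966  0.04      ] [np.float64(0.0282654068047379), np.float64(0.037748892919314186), np.float64(0.028294112301513127), np.float64(0.0387835138858596)]
[ 0.58115493 -0.19495343  0.30851173] [[ 2.7e-03  1.0e+00 -1.9e-03]
 [-7.0e-04 -1.9e-03 -1.0e+00]
 [-1.0e+00  2.7e-03  7.0e-04]]
```

Request:
arm_command(
  targets=[
    {"dp": [0.02,-0.006,0.022],"turn": [0,0,0],"grip": 1},
    {"dp": [0.02,-0.006,0.0207],"turn": [0,0,0],"grip": 1},
    {"dp": [0.02,0,0],"turn": [6,0,0],"grip": 1},
    {"dp": [0.01,0,0],"turn": [6,0,0],"grip": 1},
    {"dp": [0,0,0],"turn": [5.5,0,0],"grip": 1},
    {"dp": [0,0,0],"turn": [0,0,0],"grip": 1},
    {"dp": [0,0,0],"turn": [0,0,0],"grip": 1},
  ],
)

```text
clock: 5.9
position: [0.5697, -0.236, 0.2383]
ee_rot: [0.42, 0.57, 0.418, -0.569]
contact_force: [0.8, -0.1, 1.6]
width: 0.0853
```

```bash
cat >> h.py <<'E'
def pose(n=6):
    from scipy.spatial.transform import Rotation as Ro
    st=manip.get_state();q=st['ee_rot'];R=Ro.from_quat(np.r_[q[1:],q[0]]).as_matrix()
    return st['position'],R,np.degrees(np.arctan2(R[1,1],R[0,1])),st
E
python3 - <<'E'
from h import *
p,R,y,st=pose();print(p,y,R[:,0]); 
w,_=snap('wrist','w4');s,_=snap('scene','s4');d,_=snap('side','d4');p,R,y,st=pose();print(p,y,R[:,0])
cr=lambda im,x,y,w=80,h=60:cv2.resize(im[y-h//2:y+h//2,x-w//2:x+w//2,::-1],(400,300),interpolation=cv2.INTER_CUBIC)
cv2.imwrite('pics/c10.png',np.vstack([np.hstack([cr(s,186,230),cr(d,294,240)]),cv2.resize(w[:,:,::-1],(800,600))[200:]]))
E
```

```text
[ 0.56971841 -0.23596211  0.23828496] -17.30963308533018 [ 0.00257526 -0.00115811 -0.99999601]
[ 0.56937616 -0.236344    0.23772601] -17.401291650391325 [ 1.63706879e-03 -7.85408326e-04 -9.99998352e-01]
```

View pics/c10.png

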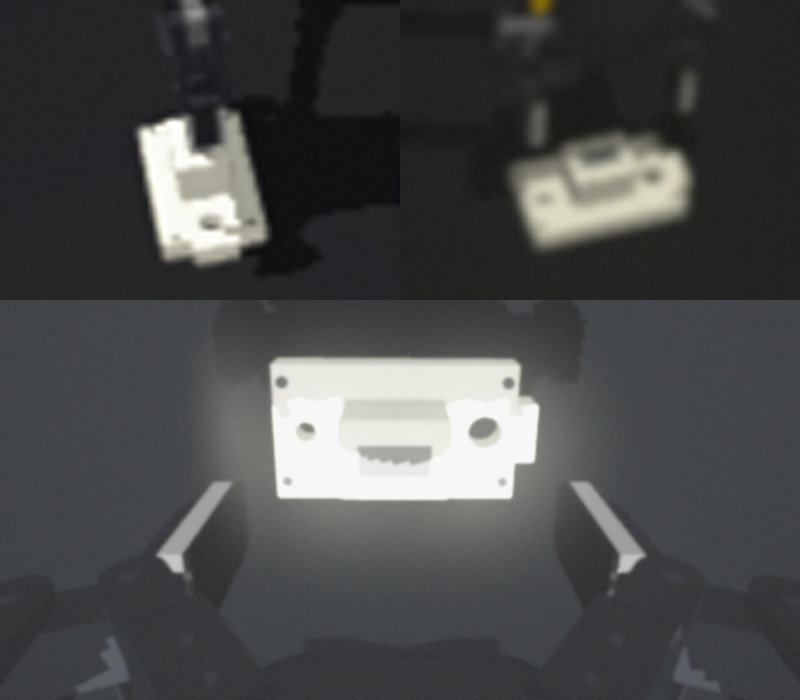

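Run:
```python
from h import *
_,c=load('w4')
s,b=onz(c,195.8,211.8,.012),onz(c,310.4,212.5,.012);print(s,b,(s+b)/2,np.linalg.norm(s-b),np.degrees(np.arctan2(*(b-s)[1::-1])))
```

```text
[ 0.53477446 -0.22651013  0.012     ] [ 0.60283343 -0.24835223  0.012     ] [ 0.56880394 -0.23743118  0.012     ] 0.07147797362314409 -17.79294789512335
```

Request:
arm_command(
  targets=[
    {"dp": [0.02,0,0.001],"turn": [0,0,0],"grip": 1},
    {"dp": [0.02,0,0.0005],"turn": [0,0,0],"grip": 1},
    {"dp": [0.011,0,0],"turn": [0,0,0],"grip": 1},
    {"dp": [0,0,0],"turn": [0,0,0],"grip": 1},
  ],
)

```text
clock: 6.45
position: [0.568, -0.2378, 0.1843]
ee_rot: [-0.417, -0.57, -0.419, 0.571]
contact_force: [-0.2, -0.5, 0.4]
width: 0.0855
```

Request:
arm_command(
  targets=[
    {"dp": [-0.0015,0,0],"turn": [0,0,0],"grip": 0},
    {"dp": [0,0,0],"turn": [0,0,0],"grip": -1},
    {"dp": [0,0,0],"turn": [0,0,0],"grip": -1},
    {"dp": [0,0,0],"turn": [0,0,0],"grip": -1},
    {"dp": [0,0,0],"turn": [0,0,0],"grip": -1},
    {"dp": [0,0,0],"turn": [0,0,0],"grip": -1},
  ],
  grip_force=50,
)

```text
clock: 7.05
position: [0.569, -0.2384, 0.1884]
ee_rot: [0.419, 0.571, 0.417, -0.57]
contact_force: [0.8, -0.0, 5.8]
width: 0.0395
```

Request:
arm_command(
  targets=[
    {"dp": [-0.02,0,0],"turn": [0,0,0],"grip": -1},
    {"dp": [-0.04,0,0],"turn": [0,0,0],"grip": -1},
    {"dp": [-0.04,0,0],"turn": [0,0,0],"grip": -1},
    {"dp": [0,0,0],"turn": [0,0,0],"grip": -1},
    {"dp": [0,0,0],"turn": [0,0,0],"grip": -1},
  ],
)

```text
clock: 7.55
position: [0.5685, -0.2381, 0.288]
ee_rot: [0.419, 0.571, 0.418, -0.57]
contact_force: [-1.1, 0.7, -1.5]
width: 0.039
```

Run:
```python
from h import *
w,_=snap('wrist','w5');s,_=snap('scene','s5');d,_=snap('side','d5');p,R,y,st=pose();print(p,y,R,st['width'],st['contact_force'])
cr=lambda im,x,y,w=80,h=60:cv2.resize(im[y-h//2:y+h//2,x-w//2:x+w//2,::-1],(400,300),interpolation=cv2.INTER_CUBIC)
cv2.imwrite('pics/c11.png',np.vstack([np.hstack([cr(s,186,210),cr(d,294,220)]),cv2.resize(w[:,:,::-1],(800,600))[200:]]))
```

```text
[ 0.56783568 -0.23773231  0.28535953] -17.496816339466214 [[-3.36132797e-03  9.53726858e-01 -3.00655588e-01]
 [ 1.89755025e-03 -3.00650662e-01 -9.53732446e-01]
 [-9.99992550e-01 -3.77631663e-03 -7.99159159e-04]] 0.039042750415585206 [ 0.36038396 -0.30404983 -1.9913179 ]
```

View pics/c11.png

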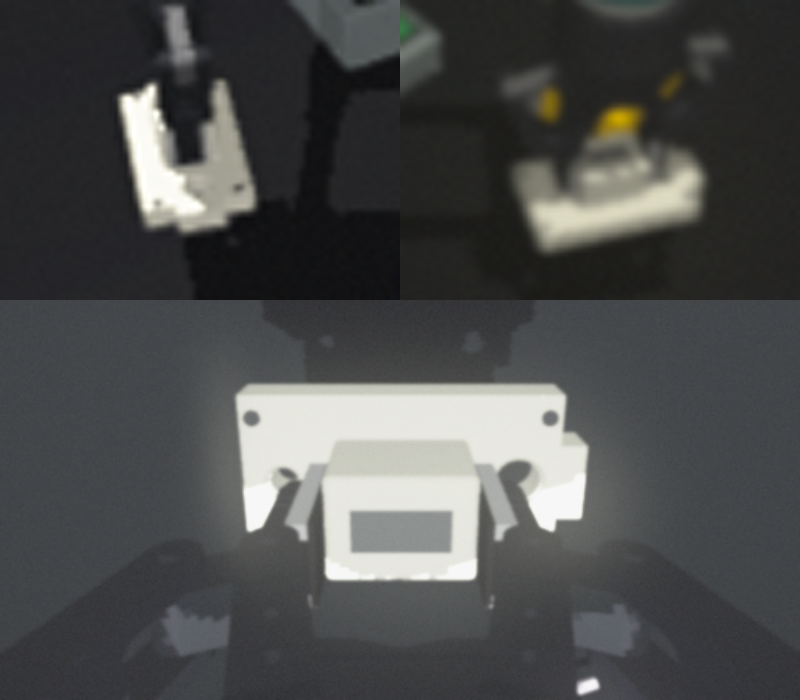

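Run:
```python
from h import *
w,c=load('w5')
cv2.imwrite('pics/c12.png',cv2.resize(w[170:290,145:385],(800,400),interpolation=cv2.INTER_CUBIC))
p,R,y,st=pose()
for i in range(6):
    p,R,y,st=pose();print(p,y,c['R']@p+c['t'],st['clock'])
f=lambda u,v,z:R.T@(onz(c,u/1.5625,(v-100)/1.5625,z)-p)
z=p[2]-.1875+.012
for q in[(237,396),(565,397),(251,418),(550,418)]:print(f(*q,z))
for q in[(327,476),(474,476),(477,580),(325,580)]:print('nose',f(*q,z+.028))
```

```text
[ 0.56783568 -0.23773231  0.28535953] -17.496816339466214 [-0.00147781  0.07574143 -0.007054  ] 7.7
[ 0.56783568 -0.23773231  0.28535953] -17.496816339466214 [-0.00147781  0.07574143 -0.007054  ] 7.7
[ 0.56783568 -0.23773231  0.28535953] -17.496816339466214 [-0.00147781  0.07574143 -0.007054  ] 7.7
[ 0.56783568 -0.23773231  0.28535953] -17.496816339466214 [-0.00147781  0.07574143 -0.007054  ] 7.7
[ 0.56783568 -0.23773231  0.28535953] -17.496816339466214 [-0.00147781  0.07574143 -0.007054  ] 7.7
[ 0.56783568 -0.23773231  0.28535953] -17.496816339466214 [-0.00147781  0.07574143 -0.007054  ] 7.7
[ 0.17569511 -0.04558241 -0.02711073]
[ 0.17532932  0.05118662 -0.02666702]
[ 0.17567616 -0.04201406 -0.0202603 ]
[ 0.17533886  0.04727659 -0.02012556]
nose [ 0.14757296 -0.01596229 -0.01449582]
nose [ 0.14743403  0.02081396 -0.01442958]
nose [0.14740237 0.02279202 0.0158385 ]
nose [ 0.1475554  -0.0177106   0.01574217]
```

View pics/c12.png

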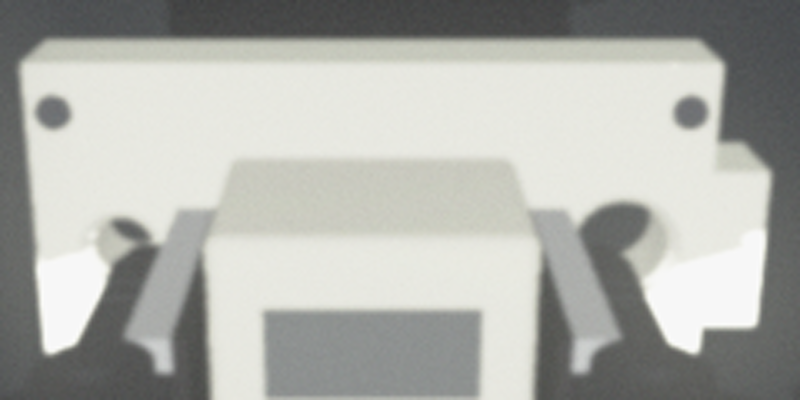

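Request:
arm_command(
  targets=[
    {"dp": [-0.015,0,0],"turn": [-6.5,0,0],"grip": -1},
    {"dp": [-0.01,0,-0.01],"turn": [-6.6,0,0],"grip": -1},
    {"dp": [0,-0.007,-0.03],"turn": [0,0,0],"grip": -1},
    {"dp": [0,-0.008,-0.045],"turn": [0,0,0],"grip": -1},
    {"dp": [0,-0.008,-0.045],"turn": [0,0,0],"grip": -1},
    {"dp": [0,-0.008,-0.045],"turn": [0,0,0],"grip": -1},
    {"dp": [0,-0.008,-0.045],"turn": [0,0,0],"grip": -1},
    {"dp": [0,-0.008,-0.045],"turn": [0,0,0],"grip": -1},
  ],
)

```text
clock: 8.5
position: [0.5423, 0.0312, 0.3105]
ee_rot: [-0.479, -0.518, -0.481, 0.52]
contact_force: [0.9, -0.5, -1.7]
width: 0.0392
```

Request:
arm_command(
  targets=[
    {"dp": [0,-0.008,-0.045],"turn": [0,0,0],"grip": -1},
    {"dp": [0,-0.008,-0.045],"turn": [0,0,0],"grip": -1},
    {"dp": [0,-0.008,-0.045],"turn": [0,0,0],"grip": -1},
    {"dp": [0,-0.006,-0.04],"turn": [0,0,0],"grip": -1},
    {"dp": [0,-0.005,-0.03],"turn": [0,0,0],"grip": -1},
    {"dp": [0,0,0],"turn": [0,0,0],"grip": -1},
    {"dp": [0,0,0],"turn": [0,0,0],"grip": -1},
  ],
)

```text
clock: 9.2
position: [0.5234, 0.2371, 0.3106]
ee_rot: [-0.481, -0.517, -0.481, 0.52]
contact_force: [-0.5, -0.4, -0.3]
width: 0.0391
```

Run:
```python
from h import *
P=[];Y=[];X=[]
for i in range(8):
    c=manip.calibration('wrist');p,R,y,st=pose();P.append(p);Y.append(y);X.append(R[:,0]);print((-c['R'].T@c['t']).round(4),p.round(4),round(y,2))
    w,_=snap('wrist',f'w6_{i}')
print(np.mean(P,0),np.mean(Y),np.mean(X,0),st['width'],st['clock'])
```

```text
[0.5293 0.3075 0.2798] [0.5234 0.2371 0.3106] -4.29
[0.5296 0.3067 0.2801] [0.5237 0.2363 0.3109] -4.37
[0.5299 0.3062 0.2804] [0.5238 0.2358 0.3111] -4.43
[0.5301 0.306  0.2807] [0.524  0.2356 0.3115] -4.47
[0.5303 0.3059 0.281 ] [0.5241 0.2355 0.3117] -4.48
[0.5303 0.3059 0.2812] [0.5242 0.2355 0.3119] -4.49
[0.5304 0.306  0.2814] [0.5242 0.2356 0.3121] -4.49
[0.5304 0.3061 0.2815] [0.5242 0.2357 0.3122] -4.48
[0.52396764 0.23586623 0.31149987] -4.437905555232615 [-1.32358327e-03 -8.81422413e-04 -9.99998074e-01] 0.03903102652186181 9.55
```

View pics/w6_7.png

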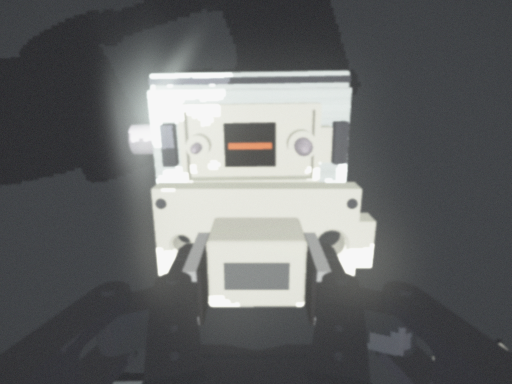

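Run:
```python
from h import *
w,c=load('w6_7')
x=(255*(w/255.)**1.8).astype(np.uint8)
cv2.imwrite('pics/c13.png',cv2.resize(x[120:270,140:390],(800,480),interpolation=cv2.INTER_CUBIC))
```

```text
(no output)
```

View pics/c13.png

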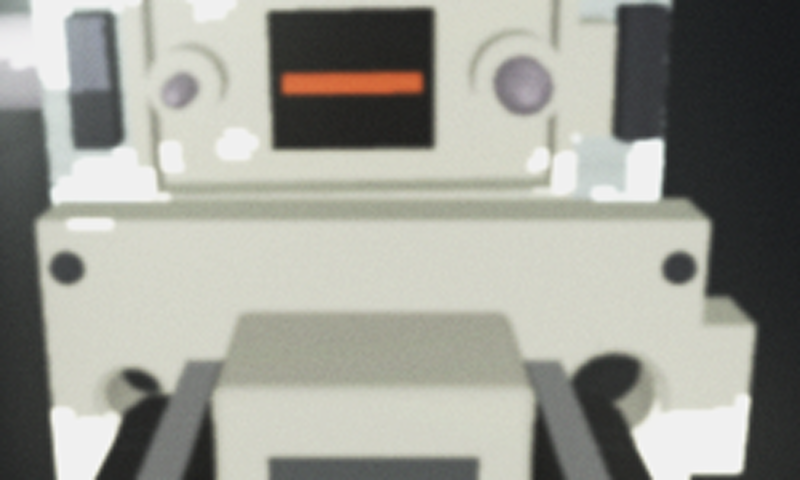

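Run:
```python
from h import *
_,c4=load('w4');g=lambda u,v:onz(c4,u/1.5625,(v-100)/1.5625,.012)
C=np.array([.56877,-.23742]);a=np.radians(-17.67);M=np.array([[np.cos(a),-np.sin(a)],[np.sin(a),np.cos(a)]])
for q in[(282,382),(508,384),(288,481),(502,482)]:print('screw',M.T@(g(*q)[:2]-C))
_,c=load('w6_7');p=np.array([.5242,.2357,.3122])
f=lambda u,v,z:onz(c,140+u/3.2,120+v/3.2,z)
zt=p[2]-.1875+.012
for z in(zt-.003,zt,zt+.003):
  l,r=f(38,220,z),f(710,221,z);d=(r-l)[:2];L=np.linalg.norm(d);d/=L;n=np.array([-d[1],d[0]])
  print(z,L,np.degrees(np.arctan2(d[1],d[0])),'centre',(l+r)[:2]/2-.028*n)
  l,r=f(67,267,z),f(680,268,z);print(l,r,np.linalg.norm(r-l),np.degrees(np.arctan2(*(r-l)[1::-1])))
s,b=f(179,92,.0685),f(525,85,.0685);print(s,b,(s+b)/2,np.linalg.norm(s-b),np.degrees(np.arctan2(*(b-s)[1::-1])))
```

```text
screw [-0.0440698   0.02022825]
screw [0.04370682 0.01983656]
screw [-0.04404994 -0.02181768]
screw [ 0.0438925  -0.02191818]
0.13369999999999999 0.0969666510121749 -4.627552610159444 centre [0.52512991 0.23493165]
[0.48209623 0.25933232 0.1337    ] [0.57140933 0.25208446 0.1337    ] 0.08960670315164232 -4.639450598457826
0.1367 0.09499889109452621 -4.627552610159457 centre [0.52519068 0.23580986]
[0.48307613 0.26028173 0.1367    ] [0.57057678 0.25318095 0.1367    ] 0.08778829984520749 -4.639450598457874
0.1397 0.09303113117687747 -4.627552610159473 centre [0.52525145 0.23668808]
[0.48405603 0.26123113 0.1397    ] [0.56974424 0.25427744 0.1397    ] 0.08596989653877268 -4.639450598457849
[0.48910877 0.27366793 0.0685    ] [0.5584434  0.26958812 0.0685    ] [0.52377609 0.27162803 0.0685    ] 0.06945455624466634 -3.3675288093434435
```

Request:
arm_command(
  targets=[
    {"dp": [0.01,-0.002,-0.017],"turn": [-0.3,0,0],"grip": -1},
    {"dp": [0.012,-0.0019,-0.017],"turn": [0,0,0],"grip": -1},
    {"dp": [0.012,0,0],"turn": [0,0,0],"grip": -1},
    {"dp": [0.008,0,0],"turn": [0,0,0],"grip": -1},
    {"dp": [0,0,0],"turn": [0,0,0],"grip": -1},
    {"dp": [0,0,0],"turn": [0,0,0],"grip": -1},
    {"dp": [0,0,0],"turn": [0,0,0],"grip": -1},
    {"dp": [0,0,0],"turn": [0,0,0],"grip": -1},
  ],
)

```text
clock: 10.4
position: [0.5229, 0.2706, 0.2708]
ee_rot: [0.482, 0.518, 0.481, -0.517]
contact_force: [0.5, 0.1, -0.9]
width: 0.0391
```

Run:
```python
from h import *
p,R,y,st=pose();print(p,y)
w,_=snap('wrist','w7');s,_=snap('scene','s7');d,_=snap('side','d7');
for i in range(2): snap('wrist','w7')
p,R,y,st=pose();print(p,y,R[:,0],st['contact_force'],st['clock'])
cr=lambda im,x,y,w=80,h=60:cv2.resize(im[y-h//2:y+h//2,x-w//2:x+w//2,::-1],(400,300),interpolation=cv2.INTER_CUBIC)
cv2.imwrite('pics/c14.png',np.vstack([np.hstack([cr(s,312,160),cr(d,205,152)]),cv2.resize(w[:,:,::-1],(800,600))[150:450]]))
```

```text
[0.52291944 0.27061726 0.27080829] -4.124348611080233
[0.52270138 0.27071079 0.27051013] -4.110550403339802 [ 5.86681230e-04  1.77777939e-04 -9.99999812e-01] [ 0.52779845  0.03335928 -1.14336544] 10.65
```

View pics/c14.png

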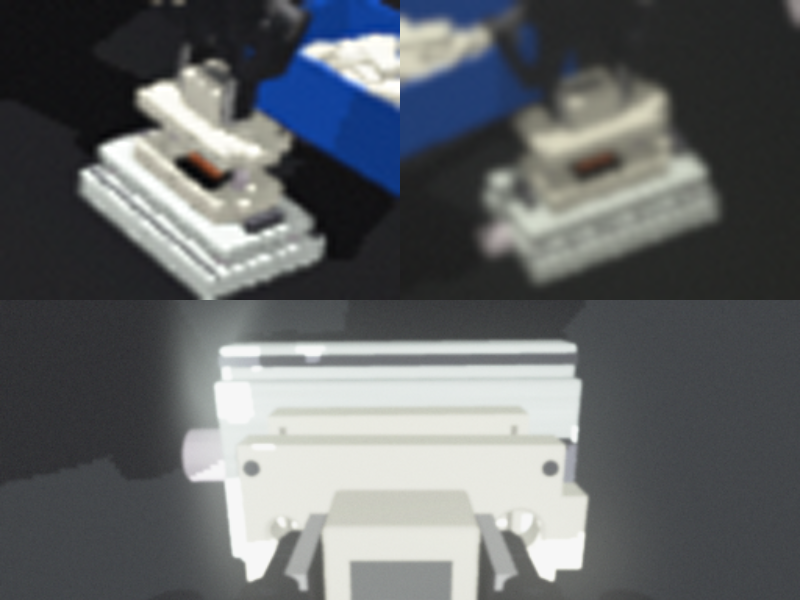

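Run:
```python
from h import *
w,c=load('w7')
x=(255*(w/255.)**1.8).astype(np.uint8)
cv2.imwrite('pics/c15.png',cv2.resize(x[150:260,130:390],(800,338),interpolation=cv2.INTER_CUBIC))
```

```text
(no output)
```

View pics/c15.png

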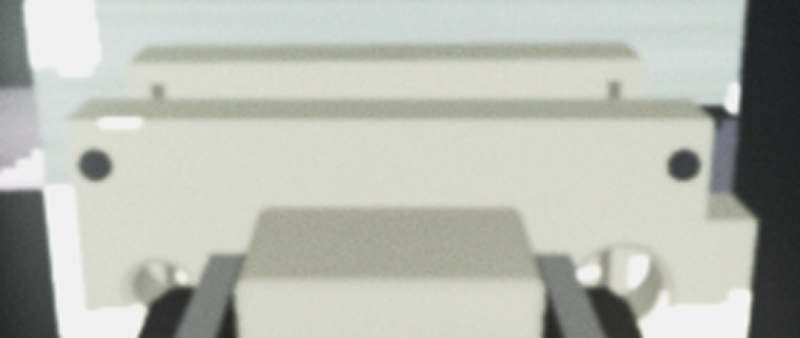

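Run:
```python
from h import *
_,c=load('w7');p=np.array([.5227,.2707,.2705])
f=lambda u,v,z:onz(c,130+u/3.0769,150+v/3.0769,z)
def cen(l,r,off,t):
  d=(r-l)[:2];L=np.linalg.norm(d);d/=L;n=np.array([-d[1],d[0]]);print(t,L,np.degrees(np.arctan2(d[1],d[0])),(l+r)[:2]/2-off*n)
z=p[2]-.1875
cen(f(70,119,z+.012),f(714,119,z+.012),.028,'cover')
cen(f(95,165,z+.012),f(684,165,z+.012),.021,'screws')
cen(f(131,61,.054),f(642,59,.054),.028,'lower')
```

```text
cover 0.09473371810931036 -4.1790967313126375 [0.52411869 0.27093746]
screws 0.0877908055244282 -4.183263173491028 [0.52374201 0.27082156]
lower 0.09483833393633019 -3.9441376800763535 [0.52335486 0.27041895]
```

Request:
arm_command(
  targets=[
    {"dp": [0.006,-0.0003,0.0004],"turn": [0,0,0],"grip": -1},
    {"dp": [0.006,0,0],"turn": [0,0,0],"grip": -1},
    {"dp": [0.003,0,0],"turn": [0,0,0],"grip": -1},
    {"dp": [0.002,0,0],"turn": [0,0,0],"grip": -1},
    {"dp": [0.002,0,0],"turn": [0,0,0],"grip": -1},
    {"dp": [0,0,0],"turn": [0,0,0],"grip": -1},
    {"dp": [0,0,0],"turn": [0,0,0],"grip": -1},
    {"dp": [0,0,0],"turn": [0,0,0],"grip": -1},
  ],
)

```text
clock: 11.45
position: [0.5224, 0.2705, 0.2514]
ee_rot: [0.482, 0.518, 0.482, -0.517]
contact_force: [0.4, 0.9, -0.4]
width: 0.039
```

Request:
arm_command(
  targets=[
    {"dp": [0.002,0,0],"turn": [0,0,0],"grip": -1},
    {"dp": [0.002,0,0],"turn": [0,0,0],"grip": -1},
    {"dp": [0.001,0,0],"turn": [0,0,0],"grip": -1},
    {"dp": [0.001,0,0],"turn": [0,0,0],"grip": -1},
    {"dp": [0,0,0],"turn": [0,0,0],"grip": -1},
    {"dp": [0,0,0],"turn": [0,0,0],"grip": -1},
  ],
)

```text
clock: 12.05
position: [0.5223, 0.2704, 0.2452]
ee_rot: [0.482, 0.518, 0.482, -0.518]
contact_force: [-1.0, 0.3, -1.4]
width: 0.039
```

Request:
arm_command(
  targets=[
    {"dp": [0.001,0,0],"turn": [0,0,0],"grip": -1},
    {"dp": [0.001,0,0],"turn": [0,0,0],"grip": -1},
    {"dp": [0.001,0,0],"turn": [0,0,0],"grip": -1},
    {"dp": [0,0,0],"turn": [0,0,0],"grip": -1},
    {"dp": [0,0,0],"turn": [0,0,0],"grip": -1},
  ],
)

```text
clock: 12.55
position: [0.5223, 0.2705, 0.2425]
ee_rot: [0.482, 0.518, 0.482, -0.517]
contact_force: [-0.7, -0.2, 2.0]
width: 0.0393
```

Request:
arm_command(
  targets=[
    {"dp": [0.001,0,0],"turn": [0,0,0],"grip": -1},
    {"dp": [0.001,0,0],"turn": [0,0,0],"grip": -1},
    {"dp": [0.001,0,0],"turn": [0,0,0],"grip": -1},
    {"dp": [0,0,0],"turn": [0,0,0],"grip": -1},
    {"dp": [0,0,0],"turn": [0,0,0],"grip": -1},
  ],
)

```text
clock: 13.05
position: [0.5222, 0.2704, 0.24]
ee_rot: [0.482, 0.518, 0.482, -0.517]
contact_force: [-2.2, -1.1, 6.8]
width: 0.0395
```

Request:
arm_command(
  targets=[
    {"dp": [0.001,0,0],"turn": [0,0,0],"grip": -1},
    {"dp": [0.001,0,0],"turn": [0,0,0],"grip": -1},
    {"dp": [0.001,0,0],"turn": [0,0,0],"grip": -1},
    {"dp": [0,0,0],"turn": [0,0,0],"grip": -1},
    {"dp": [0,0,0],"turn": [0,0,0],"grip": -1},
  ],
)

```text
clock: 13.55
position: [0.5222, 0.2704, 0.2375]
ee_rot: [0.482, 0.518, 0.482, -0.517]
contact_force: [-2.2, -1.2, 9.0]
width: 0.0392
```

Request:
arm_command(
  targets=[
    {"dp": [0.001,0,0],"turn": [0,0,0],"grip": -1},
    {"dp": [0.001,0,0],"turn": [0,0,0],"grip": -1},
    {"dp": [0.001,0,0],"turn": [0,0,0],"grip": -1},
    {"dp": [0,0,0],"turn": [0,0,0],"grip": -1},
    {"dp": [0,0,0],"turn": [0,0,0],"grip": -1},
  ],
)

```text
clock: 14.05
position: [0.5222, 0.2704, 0.2363]
ee_rot: [0.482, 0.518, 0.482, -0.517]
contact_force: [-5.3, -1.9, 19.1]
width: 0.0392
```

Run:
```python
from h import *
w,_=snap('wrist','w8');s,_=snap('scene','s8');d,_=snap('side','d8');
p,R,y,st=pose();print(p,y,R[:,0],st['contact_force'],st['moment'],st['clock'])
cr=lambda im,x,y,w=80,h=60:cv2.resize(im[y-h//2:y+h//2,x-w//2:x+w//2,::-1],(400,300),interpolation=cv2.INTER_CUBIC)
cv2.imwrite('pics/c16.png',np.vstack([np.hstack([cr(s,312,165),cr(d,205,157)]),cv2.resize(w[:,:,::-1],(800,600))[150:450]]))
```

```text
[0.52214233 0.27040796 0.23632148] -4.0954096138983465 [ 1.49721302e-03  4.66636680e-04 -9.99998770e-01] [-5.28453438 -1.94999242 20.19980597] [-0.36072967  0.94988454  0.00811493] 14.2
```

View pics/c16.png

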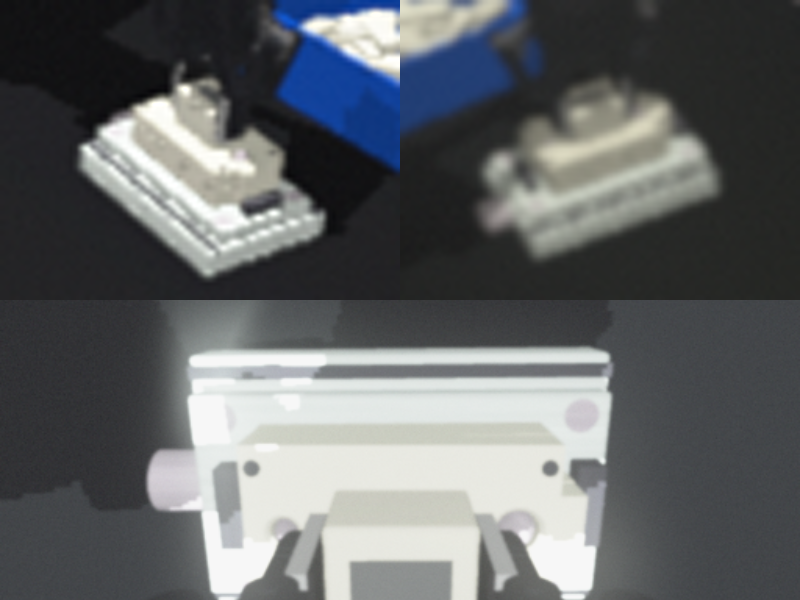

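Run:
```python
from h import *
manip.get_image('side');p,R,y,st=pose();print(p,st['contact_force'],abs(st['qd']).max(),st['clock'])
print(manip.sign_off())
```

```text
[0.52212544 0.27038653 0.23633135] [-5.23725979 -2.02752023 19.60650738] 0.0016945929898983015 14.25
the job is handed in; nothing more can be done
None
```

I started the timer, seated the cover on its dowels and pressed the nest to its stop. I handed the job in at 14.25 s with the cover still gripped and pressed down; no verdict was reported.

- **Timer:** There were three consoles: a larger grey one, a smaller grey one and a yellow one. I used the smaller grey one, which measured about 88 x 70 mm against the stated 90 x 70. I pushed its button until it stopped at about 13.6 N (5 N is full travel), then lifted off. I did not look at the button again after letting go.
- **Cover:** I gripped it by the nose and set it on the dowels with the large hole on the large dowel. It slid on with almost no side force. It first touched the lower half at a tool height of 0.2423–0.2425 m, which is where flush was expected.
- **Nest:** I pressed on to 0.2363 m, about 6 mm further. The force then rose sharply from 9 N to about 20 N, which is past the 11 N needed to reach the stop.

**Last checks:** The last pictures show both dowels up through the holes and no gap between cover and lower half. The force was steady at about 20 N down, with about 5.5 N sideways. The arm was at rest. I did not re-measure the finished module, screwdriver or bin, but no move touched them.

**Small disagreements:** My position fixes for the fixture differed by about 1 mm between pictures, and the wrist camera put the cover about 1 mm to one side of the grip centre. I allowed for this by comparing cover and fixture in the same picture before lowering.

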